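# Crank the loading lift and load a tube rack onto a bench shaker

## Robot

A 6-joint arm with a two-finger parallel gripper is mounted at the origin on a cart in front of the work surface, level with it; the furniture and walls round the work are solid. World frame = base frame: x ahead of the robot, y to its left, z up, the work surface at z = 0. Lengths are in m, angles in rad, forces in N, time in s.
With the tool pointing down it reaches from about 0.4 to 0.825 m from the base axis. Payload 7 kg.
Tool frame: the origin (TCP) lies midway between the tips of the shut fingers; the grasp point (between the pads) lies arm.hold_point_z behind it (arm.hold_point_z is the distance from the TCP to the grasp point, in m); z points along the fingers, y is the line along which they close (so a half turn about z gives the same grasp; the last joint's range is limited). The gripper opens to 88 mm and grips with 3 to 60 N. Pads are 19 mm wide; open, the fingers measure 130 mm over their backs; the gripper's body (78 mm by 193 mm) begins 47 mm behind the grasp point.
Start: joints at [-1.022, 0.359, 0.012, 0, -1.224, -0.288], TCP at [0.174, -0.652, 0.206] pointing down, gripper open.
Joint ranges: [-3.07, 3.07], [-1.43, 2.12], [-1.02, 1.25], [-3.03, 1.67], [-3.05, -0], [-3.03, 3.03]. Speed limits (rad/s): [2.39, 2.39, 3.01, 3.14, 3.14, 3.14].

## Interface

Orientations are given as [roll, pitch, yaw] about the fixed x, y, z axes, in that order (R = Rz(yaw) Ry(pitch) Rx(roll)).
In Python, from station import arm gives the robot as it stands.
- The arm moves only by the shell command python3 -m crank 'ROWS' [OPENING] [FORCE]. ROWS is JSON, a list that holds one entry, the list of rows, each a list of 4 numbers: the shift along the tool's x, y, z in units of 25 mm (1.0 is 25 mm), then the turn about the tool's z in units of 5 degrees (1.0 is 5 degrees). A call has 1 to 12 rows; each row is the pose to reach, as a shift and turn from the pose commanded when the call began, along the tool's axes at that moment; what a row does not reach only later rows make up. A row lasts 1/8 s, in which the tool goes at most 62.5 mm and 10.7 degrees, less where a joint would pass 70% of its speed; a pose out of reach is approached as far as the arm can. A call with a gripper value outside its range is refused whole. OPENING is the closure, from 0 (fully open) to 1 (shut), set as the call begins (- or left out, the last holds). The fingers move at their own pace and stop on an object; FORCE is the grip in N (left out, the last holds). Time passes only in rows, so rows that repeat a pose let the fingers close. It gives the time, the measured TCP pose, the force, the opening and the grip force at its end, in the units of the state.
- arm.get_state(): the state, without advancing time (a new reading comes with each control period).
- arm.grab_frame(name): name is "scene" or "side" or "wrist"; returns (picture, depth): 400x640x3 uint8, red, green, blue; 400x640 float32, m along the optical axis (not along the pixel's ray), 0 where there is no reading.
- arm.get_calibration(name): a dict with "mtx" (3x3 intrinsics, pixels), "R" (3x3) and "t" (3): a world point X has camera coordinates R X + t; the wrist camera has in their place "mount" (4x4, takes a point from camera to tool coordinates, whose origin is the TCP and whose axes are the flange's). Camera axes: x right, y down, z forward; pixel columns grow to the right and rows downward; lengths in m; the calibration is good to about 2 mm. A picture is of the moment at which its call begins: read the wrist's pose just before it. get_calibration takes no time and is no camera call.
- arm.job_done(): hands the job in; it is judged then, once.
Trained networks look in the newest picture that a camera, given by its name, has taken for a name from the list of things; names that differ only in an ending like _2 or _b are one class to them, and where a whole thing is asked for, a point or a joint stands for the part that bears it (a point fixed in the world has none). Each returns a list of dicts, best first, with "score" (0 to 1); they miss things now and then, are a little off and sometimes report something else, mostly with a low value. They report only what shows in the picture. A call takes as long as a camera call.
- arm.recognise(thing, camera): "extent" ([left, top, width, height] in pixels, round what is visible of it).
- arm.trace(thing, camera): "mask" (400x640 bool, what is visible of it) and "extent" ([left, top, width, height] in pixels, round what is visible of it).
The state is a dict: "t": time; "q": joint angles; "qd": joint speeds; "joint_efforts": joint torques, N m; "eef_pos": TCP position; "ee_rot": TCP orientation; "force": force on the tool from outside, world axes, zero at the start; "moment": the same for the moment, N m; "width": finger opening in m; "gripper_force": force on a finger pad.
Only numpy, scipy, OpenCV 4.12 (cv2) and the standard library are available. Lean on these libraries where they do the work, as an engineer would, in place of code of your own. Each camera call takes 0.05 s, during which the arm holds its last target. There are 200 camera calls.

## Task

Take hold of the loose grip on the lift's crank and, without letting go while it turns, wind the platform up until it is flush with the shaker's deck. Then slide the foam rack of tubes across, never lifting or tipping it, until it stands fully on the deck against the far stop, and swing the red bar fully shut behind it. Leave the lift at that height and the other things undisturbed.

Things in the scene. Friction and masses are not known exactly. Their poses are not given: they have to be found in the camera images.
- lift: Bench screw lift, fixed, about 200 x 180 mm, grey foot; origin on the table under the middle of its platform. Its x axis points to its mast (90 mm from the origin to the screw), y to the left; the shaker adjoins it on its -y side. Platform: aluminium plate 116 x 206 mm (x, y). The mast's head plate is 205 mm high.
- lift_platform (a joint): Height of the platform in m: 0 = lowest, its top then 65 mm over the table; top = 0.065 + value. 0.030 is flush with the shaker's deck (95 mm over the table). It can go to 0.042. It stays where it is left.
- lift_crank (a joint): Crank angle in rad, 0 to 22.0; grows clockwise seen from above, which raises the platform, 12 mm a full turn (value 15.71 = flush, 2 to 2.5 turns above the start). Its friction needs about 3 N at the grip. At 0 the arm points along the lift's -x; at flush it points along +x.
- crank_axis (a point): Point on the crank's upright axis at the height of the middle of the grip; the grip runs round it at 45 mm radius.
- grip (a point): Middle of the crank's grip: an upright orange sleeve 26 mm in diameter, 60 mm high, that spins freely on its pin. It stands on the crank arm (top of the arm 34 mm below this point), its middle 260 mm over the table.
- grip_sleeve: The whole orange sleeve; its origin lies at the middle of its lower end.
- tube_rack: Cream foam rack with capped tubes, 106 x 204 x 46 mm (x, y, z), tubes to 55 mm, 0.4 to 0.7 kg; origin in the middle of its underside. It starts on the lift's platform, its long side along the lift's y. Too wide to grip: push its end face.
- shaker: White bench shaker, fixed; origin on the table, axes as the lift's, 220 mm to the lift's -y side. Its deck is 95 mm high; loading edge with a small bevel at y = +113 mm (4 mm gap to the lift), side rails 18 mm high, 115 mm apart inside, with flared mouths; far stop face at y = -104 mm. A rack that is home has its middle at x = 0, y = -2 mm.
- bar_knob (a point): Middle of the black upright knob on the red bar, 20 mm in diameter, 30 mm high, its middle 143 mm over the table; the bar's top lies 22 mm below this point.
- bar_pivot (a point): Point on the upright pivot of the red bar, at the knob's height; the knob swings round it at 80 mm radius.
- swing_bar (a joint): Angle of the red bar in rad: 0 to 0.25 at the start, alongside the lift's platform (pointing to the lift's +y); grows clockwise from above; 1.57 = fully shut across the loading edge (pointing to +x), stopped there. Friction: about 1 N at the knob; it stays where it is left.
- timer: White digital timer, 62 x 62 x 20 mm, right of the shaker. Bystander.
- tally: Grey-brown tally counter, 64 x 66 x 44 mm, right of the shaker. Bystander.
- carton: Closed brown carton, 146 x 133 x 45 mm, left of the lift. Bystander.
- marker: Blue and white marker pen, 131 mm long, lying left of the lift. Bystander.

How it is judged:
On the way, in this order (a step that is already met when the one before it is completed fails the run):
1. the platform is flush with the deck (within 2.5 mm) while the fingers hold the crank's grip (value of joint lift_platform between 0.0275 and 0.0325 m and contact force between the fingers and grip_sleeve above 1 N), for 0.2 s.
2. the rack stands on the deck within 7 mm of the far stop, with the platform still flush (value of joint lift_platform between 0.0275 and 0.0325 m and y of tube_rack in the frame of shaker below 0.005 m and x of tube_rack in the frame of shaker between -0.01 and 0.01 m and z of tube_rack in the frame of shaker between 0.092 and 0.098 m), for 0.2 s.
At the end, for the whole second after the job is handed in: the platform is within 2.5 mm of flush with the deck; the rack stands upright and at rest on the deck between the rails, within 7 mm of the far stop; the red bar is shut to within 0.1 rad (all of step 2 and value of joint swing_bar above 1.47 rad and angle between tube_rack's own z axis and vertical below 0.05 rad and linear speed of tube_rack below 0.01 m/s); the robot touches nothing.
It fails at once if the crank turns while no finger holds its grip (velocity of joint lift_crank above 1 rad/s and contact force between the fingers and grip_sleeve below 0.02 N).
It fails at once if the rack is lifted more than 20 mm above the deck's height (height (world z) of tube_rack above 0.115 m).
It fails at once if the rack is tipped by more than 0.17 rad (angle between tube_rack's own z axis and vertical above 0.17 rad).
It fails at once if a bystander (timer, tally counter, carton or marker) is moved more than 30 mm (distance of any of timer, tally, carton, marker from where it was at the start of the episode above 0.03 m).
It also fails if it takes over 72 s, if anything falls off the work surface, if the arm or the gripper's body presses on something with over 40 N, if the wrist force passes 120 N, or if a joint passes its speed limit or range.

## Working session

There is one attempt and no reset: what is moved stays moved. The work goes in short steps, Python scripts to look and compute and a shell command to move; the robot and the scene stay as the last step left them, time stands still between calls to the robot, and variables do not carry over. Pictures are saved under pics/ and viewed, at most 10 in all, crops included, and the job is handed in when it is done.

```bash
ls; mkdir -p pics; cat > h.py <<'E'
import numpy as np, cv2
from scipy.spatial.transform import Rotation as Ro
from station import arm
def pts(name,d,mask=None):
    c=arm.get_calibration(name);K=np.array(c["mtx"])
    m=(d>0) if mask is None else (d>0)&mask
    v,u=np.nonzero(m);z=d[v,u]
    P=np.stack([(u-K[0,2])/K[0,0]*z,(v-K[1,2])/K[1,1]*z,z],1)
    if "mount" in c:
        M=np.array(c["mount"]);P=P@M[:3,:3].T+M[:3,3]
        s=arm.get_state();return P@Ro.from_euler('xyz',s["ee_rot"]).as_matrix().T+np.array(s["eef_pos"])
    return (P-np.array(c["t"]))@np.array(c["R"])
def save(n,img): cv2.imwrite("pics/"+n,img[:,:,::-1])
def proj(name,X):
    c=arm.get_calibration(name);p=np.array(c["R"])@X+np.array(c["t"]);p=np.array(c["mtx"])@p;return p[:2]/p[2]
E
python3 - <<'E'
from h import *
s=arm.get_state();print(s,arm.hold_point_z)
for n in ["scene","side"]:
    im,d=arm.grab_frame(n);save(n+"0.png",im)
    for th in ["grip_sleeve","bar_knob","tube_rack","lift","shaker","swing_bar","lift_platform"]:
        r=arm.trace(th,n)
        for k in r[:1]:
            P=pts(n,d,k["mask"]);print(n,th,round(k["score"],2),k["extent"],np.median(P,0).round(3) if len(P) else 0, P.min(0).round(3),P.max(0).round(3))
E
```

```text
pics
{'t': 0.0, 'q': array([-1.02191215e+00,  3.59381916e-01,  1.10802169e-02, -3.55113503e-04,
       -1.22412518e+00, -2.88092391e-01]), 'qd': array([-0.00078731, -0.00059493,  0.00026792, -0.00205411,  0.00050855,
       -0.00079194]), 'joint_efforts': array([-9.02587344e-04, -5.82722139e+01,  2.93054849e+01,  6.99767634e+00,
        6.89112276e-03, -1.49005054e-04]), 'eef_pos': array([ 0.17387829, -0.65167825,  0.20533435]), 'ee_rot': array([ 3.13993444e+00, -1.43250684e-04, -2.88092167e+00]), 'force': array([-0.60745816,  0.23788944,  0.06812476]), 'moment': array([-0.01852743, -0.01353481, -0.00376062]), 'gripper_force': 0.0, 'width': 0.08762017260631155} 0.0188
scene bar_knob 0.58 [291.4, 211.3, 20.6, 16.1] [0.432 0.071 0.123] [ 0.424 -0.002  0.113] [0.446 0.105 0.162]
scene tube_rack 0.6 [282.2, 198.3, 48.3, 32.7] [0.474 0.051 0.111] [ 0.433 -0.013  0.063] [0.529 0.2   0.162]
scene lift 0.87 [286.2, 211.7, 94.0, 71.7] [ 0.469 -0.127  0.094] [ 0.416 -0.239 -0.003] [0.65  0.21  0.162]
scene shaker 0.65 [287.0, 212.5, 95.0, 70.4] [ 0.472 -0.138  0.095] [ 0.181 -0.422 -0.004] [0.617 0.127 0.65 ]
scene swing_bar 0.71 [291.5, 209.9, 21.8, 19.3] [0.434 0.054 0.122] [ 0.422 -0.005  0.088] [0.457 0.105 0.162]
side bar_knob 0.63 [336.5, 208.0, 10.3, 18.2] [0.435 0.089 0.127] [ 0.423 -0.009  0.104] [0.449 0.107 0.16 ]
side tube_rack 0.76 [296.7, 208.3, 44.0, 42.8] [0.512 0.142 0.111] [ 0.457 -0.042  0.062] [0.573 0.21  0.125]
side lift 0.86 [279.5, 180.5, 70.5, 82.9] [0.563 0.1   0.095] [ 0.423 -0.241 -0.003] [0.662 0.206 0.296]
side shaker 0.75 [307.0, 180.6, 43.9, 51.9] [ 0.487 -0.121  0.096] [ 0.417 -0.477 -0.005] [0.582 0.111 0.16 ]
side swing_bar 0.51 [337.3, 213.9, 9.7, 14.2] [0.436 0.09  0.124] [ 0.426 -0.018  0.032] [0.451 0.111 0.16 ]
side lift_platform 0.7 [287.4, 221.4, 43.7, 32.0] [0.596 0.143 0.067] [0.465 0.046 0.03 ] [0.635 0.206 0.083]
```

```bash
python3 - <<'E'
import cv2,numpy as np
a=cv2.imread("pics/scene0.png")[150:330,220:420];b=cv2.imread("pics/side0.png")[140:320,230:430]
cv2.imwrite("pics/ab.png",np.vstack([cv2.resize(x,None,fx=1.65*1,fy=1.65) for x in (a,b)]) if 0 else cv2.resize(np.hstack([a,b]),(800,360)))
E
```

```text
(no output)
```

View pics/ab.png

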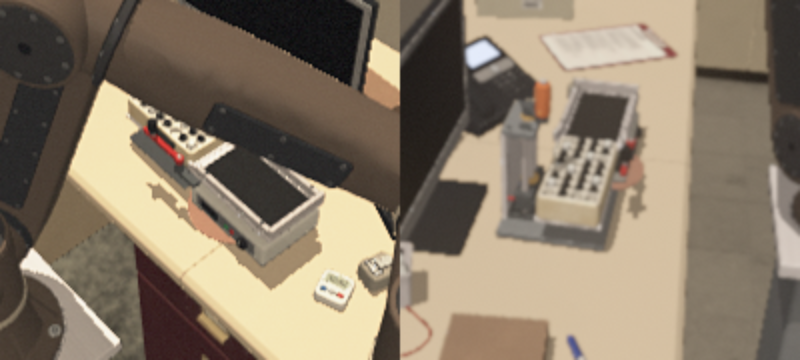

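View pics/scene0.png

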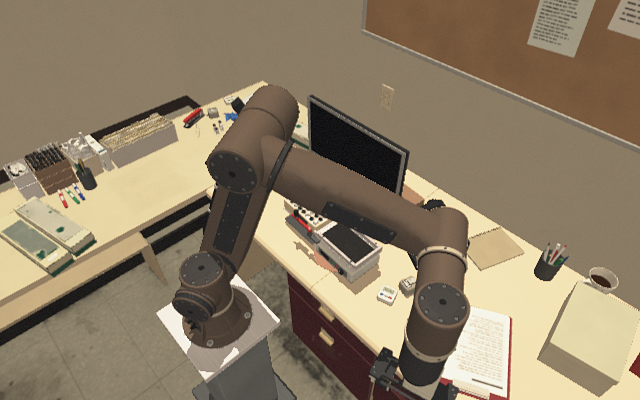

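The crops show the lift (side picture, about px 300,200) with its mast on the monitor side and its orange grip at side px ~(300,190). The shaker adjoins it on the -y side. The rack is on the platform, and the red bar with its black knob is on the robot's side. Next I'll measure by colour and depth.

```bash
python3 - <<'E'
from h import *
im,d=arm.grab_frame("side");h=cv2.cvtColor(im,cv2.COLOR_RGB2HSV)
roi=np.zeros(d.shape,bool);roi[170:265,270:352]=1
org=roi&(h[...,0]>5)&(h[...,0]<16)&(h[...,1]>160)&(h[...,2]>120)
v,u=np.nonzero(org);print("orange px",u.min(),u.max(),v.min(),v.max(),len(u))
P=pts("side",d,org);P=P[P[:,2]>.2];print(P.round(3)[:40], np.median(P,0))
red=roi&((h[...,0]<5)|(h[...,0]>174))&(h[...,1]>160);v,u=np.nonzero(red);print("red",list(zip(u,v))[:50]);Q=pts("side",d,red);print(Q.round(3)[:40])
for th,lo,hi in [("tube_rack",.105,.12),("shaker",.09,.1),("shaker",.108,.118),("lift_platform",.03,.08)]:
    r=arm.trace(th,"side")
    if not r: continue
    P=pts("side",d,r[0]["mask"]);P=P[(P[:,2]>lo)&(P[:,2]<hi)]
    print(th,lo,len(P),cv2.minAreaRect(P[:,:2].astype(np.float32)*1000))
A=pts("side",d,roi);A=A[(A[:,2]>.19)&(A[:,2]<.3)];print("high",len(A),A.min(0),A.max(0))
hd=A[(A[:,2]<.213)];print(cv2.minAreaRect(hd[:,:2].astype(np.float32)*1000))
# monitor
A=pts("side",d);A=A[(A[:,2]>.05)&(A[:,2]<.5)&(A[:,1]>-.3)&(A[:,1]<.5)&(A[:,0]>.66)]
for y in np.arange(-.3,.5,.1):
    B=A[abs(A[:,1]-y)<.05];print("mon",y.round(1),len(B),B[:,0].min().round(3) if len(B) else 0,B[:,2].max().round(3) if len(B) else 0)
E
```

```text
orange px 299 303 183 197 47
[[0.568 0.14  0.289]
 [0.577 0.144 0.286]
 [0.57  0.142 0.286]
 [0.569 0.133 0.281]
 [0.581 0.14  0.28 ]
 [0.577 0.141 0.281]
 [0.57  0.142 0.282]
 [0.568 0.139 0.281]
 [0.568 0.136 0.276]
 [0.574 0.141 0.274]
 [0.571 0.139 0.273]
 [0.568 0.136 0.272]
 [0.573 0.143 0.271]
 [0.57  0.142 0.271]
 [0.568 0.137 0.269]
 [0.58  0.143 0.267]
 [0.573 0.143 0.267]
 [0.57  0.14  0.267]
 [0.567 0.139 0.266]
 [0.577 0.14  0.262]
 [0.574 0.138 0.261]
 [0.567 0.14  0.263]
 [0.581 0.139 0.257]
 [0.576 0.145 0.261]
 [0.574 0.139 0.258]
 [0.57  0.14  0.259]
 [0.567 0.14  0.259]
 [0.58  0.141 0.254]
 [0.577 0.14  0.254]
 [0.574 0.139 0.254]
 [0.571 0.137 0.253]
 [0.568 0.136 0.253]
 [0.58  0.141 0.251]
 [0.577 0.141 0.251]
 [0.57  0.142 0.252]
 [0.567 0.141 0.252]
 [0.574 0.141 0.248]
 [0.57  0.139 0.247]
 [0.567 0.139 0.247]
 [0.57  0.139 0.243]] [0.57076738 0.14010866 0.25936086]
red [(np.int64(341), np.int64(224)), (np.int64(342), np.int64(224)), (np.int64(341), np.int64(225)), (np.int64(342), np.int64(225)), (np.int64(341), np.int64(226))]
[[0.437 0.101 0.12 ]
 [0.433 0
[... 220 characters left out ...]
37219238281, -114.12826538085938), (237.91616821289062, 154.5419158935547), 85.2200927734375)
shaker 0.108 196 ((498.4997863769531, -60.67225646972656), (341.55731201171875, 156.2183380126953), 87.51043701171875)
lift_platform 0.03 150 ((603.4937744140625, 102.94920349121094), (94.48274993896484, 37.349525451660156), 89.633056640625)
high 445 [0.56418559 0.04077332 0.19127467] [0.64608925 0.15497345 0.29677898]
((614.3883056640625, 98.0546646118164), (112.50808715820312, 59.64910888671875), 87.37150573730469)
mon -0.3 671 0.724 0.5
mon -0.2 1352 0.735 0.5
mon -0.1 1928 0.754 0.5
mon 0.0 2364 0.775 0.5
mon 0.1 2815 0.775 0.5
mon 0.2 3363 0.776 0.5
mon 0.3 4386 0.744 0.5
mon 0.4 6031 0.737 0.5
```

```bash
cat >> h.py <<'E'
def rel(p,yaw=None):
    """rows numbers to go from now to TCP p (world), tool yaw (rad)"""
    s=arm.get_state();R=Ro.from_euler('xyz',s["ee_rot"]).as_matrix()
    d=R.T@(np.array(p)-s["eef_pos"])/.025
    t=0 if yaw is None else -((yaw-s["ee_rot"][2]+np.pi)%(2*np.pi)-np.pi)/np.radians(5)
    return np.round(d,2),round(t,2)
E
python3 - <<'E'
from h import *
c=arm.get_calibration("wrist");print(np.round(c["mount"],3),np.round(c["mtx"],0))
print(rel((.48,.02,.42),np.radians(177)))
E
```

```text
[[-0.    -0.962 -0.273  0.075]
 [ 1.     0.    -0.001 -0.   ]
 [ 0.001 -0.273  0.962 -0.178]
 [ 0.     0.     0.     1.   ]] [[352.   0. 318.]
 [  0. 352. 206.]
 [  0.   0.   1.]]
(array([-18.76,  22.82,  -8.55]), np.float64(3.59))
```

```bash
python3 -m crank '[[[0,0,-2.5,0],[-1.5,2,-4,0],[-3.2,3.8,-5,1],[-4.8,5.7,-6,2],[-6.4,7.7,-7,3],[-8,9.6,-8,3.6],[-9.6,11.5,-8.5,3.6],[-11.2,13.5,-8.5,3.6],[-12.8,15.4,-8.5,3.6],[-14.4,17.4,-8.5,3.6],[-16,19.3,-8.5,3.6],[-17.6,21.3,-8.5,3.6]]]'; python3 - <<'E'
from h import *
s=arm.get_state();print(s["eef_pos"],s["ee_rot"],s["q"].round(2),rel((.48,.02,.42),np.radians(177)))
E
```

```text
t: 2.55
eef_pos: [0.4486, -0.0524, 0.4193]
ee_rot: [3.141, 0.002, 3.089]
force: [1.5, -2.3, 0.4]
width: 0.0876
gripper_force: 0.0
[ 0.44860614 -0.05237783  0.4193459 ] [3.14109164e+00 1.56285325e-03 3.08870380e+00] [ 0.32 -0.09 -0.05  0.   -1.61 -1.95] (array([-1.1 ,  2.96, -0.02]), np.float64(-0.01))
```

```bash
python3 -m crank '[[[-0.5,1.5,0,0],[-1.1,2.8,0,0],[-1.1,2.8,0,0]]]'; python3 - <<'E'
from h import *
s=arm.get_state();print(s["eef_pos"])
im,d=arm.grab_frame("wrist");save("w1.png",im);np.savez("w1.npz",im=im,d=d,pos=s["eef_pos"],rot=s["ee_rot"])
for th in ["grip_sleeve","bar_knob","tube_rack","shaker","swing_bar","lift"]:
    for k in arm.trace(th,"wrist")[:1]:
        P=pts("wrist",d,k["mask"]);print(th,round(k["score"],2),k["extent"],np.median(P,0).round(3) if len(P) else 0, P.min(0).round(3),P.max(0).round(3))
        if th=="tube_rack":
            T=P[(P[:,2]>.1)];print(cv2.minAreaRect(T[:,:2].astype(np.float32)*1000))
E
```

```text
t: 2.92
eef_pos: [0.4801, 0.0159, 0.418]
ee_rot: [-3.141, -0.001, 3.091]
force: [-0.3, -0.6, -0.6]
width: 0.088
gripper_force: 0.0
[0.48012564 0.01590948 0.41797088]
bar_knob 0.74 [299.1, 119.3, 84.2, 20.9] [0.434 0.054 0.123] [ 0.421 -0.008 -0.002] [0.456 0.113 0.161]
tube_rack 0.82 [307.0, 141.5, 147.2, 76.9] [0.507 0.095 0.113] [ 0.453 -0.01   0.001] [0.61  0.24  0.125]
((512.1721801757812, 95.03315734863281), (204.96681213378906, 107.88093566894531), 86.2977294921875)
shaker 0.6 [135.4, 116.1, 249.0, 118.3] [ 0.49  -0.121  0.097] [ 0.416 -0.282 -0.002] [0.609 0.116 0.161]
swing_bar 0.89 [299.8, 119.4, 86.2, 20.7] [0.433 0.053 0.123] [ 0.421 -0.008 -0.   ] [0.448 0.113 0.161]
lift 0.58 [131.7, 120.1, 296.6, 162.3] [ 0.51  -0.08   0.097] [ 0.416 -0.304 -0.002] [0.687 0.19  0.237]
```

View pics/w1.png

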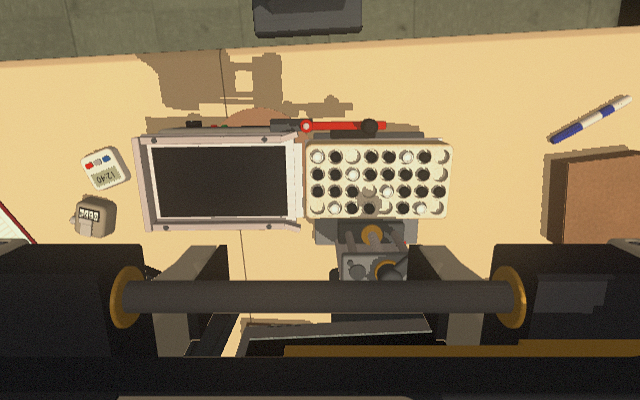

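Wrist picture: the shaker deck (dark mat) spans px 150-290, the rack 307-450, the red bar's pivot is at (306,126) and its knob at (369,127). The mast and crank are at (375,260), partly behind the gripper. Now I'll fit the frame and the sleeve circle.

```bash
python3 - <<'E'
from h import *
from scipy.optimize import least_squares
z=np.load("w1.npz");im,d=z["im"],z["d"]
P=pts("wrist",d);ok=d>0
h=cv2.cvtColor(im,cv2.COLOR_RGB2HSV)[ok]
def rect(n,m):
    Q=P[m][:,:2].astype(np.float32)*1000;lo,hi=np.percentile(Q,[1,99],0);print(n,len(Q),[np.round(x,1) for x in cv2.minAreaRect(Q)])
box=(P[:,0]>.4)&(P[:,0]<.63)
mat=box&(P[:,1]<-.02)&(P[:,1]>-.25)&(abs(P[:,2]-.095)<.008)
rect("mat dark",mat&(h[:,2]<60))
rect("rails",box&(P[:,1]<.0)&(P[:,1]>-.3)&(abs(P[:,2]-.113)<.006))
v,u=np.nonzero(ok)
rk=(u>300)&(u<460)&(v>138)&(v<222)&(abs(P[:,2]-.113)<.006)
rect("racktop",rk)
print("deck z",np.median(P[mat&(h[:,2]<60),2]),"rack z",np.median(P[rk,2]))
kn=box&(u>358)&(u<382)&(v>115)&(v<140)&(P[:,2]>.15);print("knob",P[kn].mean(0),kn.sum(), P[kn].min(0),P[kn].max(0))
red=box&((h[:,0]<6)|(h[:,0]>172))&(h[:,1]>150)&(P[:,2]>.1);rect("bar",red&(u>290)&(u<390)&(v>110)&(v<140))
pv=box&(u>299)&(u<313)&(v>119)&(v<133)&red;print("piv",P[pv].mean(0))
# sleeve from side
im,d=arm.grab_frame("side");hh=cv2.cvtColor(im,cv2.COLOR_RGB2HSV);m=np.zeros(d.shape,bool);m[180:200,295:308]=1
m&=(hh[...,0]>5)&(hh[...,0]<16)&(hh[...,1]>140)&(hh[...,2]>90)
S=pts("side",d,m);S=S[(S[:,2]>.232)&(S[:,2]<.288)]
c=arm.get_calibration("side");cam=-np.array(c["R"]).T@np.array(c["t"]);w=cam[:2]-S[:,:2].mean(0);w/=np.linalg.norm(w);print("cam",cam,w)
f=least_squares(lambda c:np.hypot(*(S[:,:2]-c).T)-.013,S[:,:2].mean(0)-.009*w,loss="soft_l1",f_scale=.002);print("grip",f.x,len(S))
n=np.array([-w[1],w[0]]);e=S[:,:2]@n;print("lateral mid",(e.min()+e.max())/2, f.x@n, np.ptp(e))
E
```

```text
mat dark 7225 [array([ 484.6, -128.7]), array([189.3, 139. ]), np.float64(87.6)]
rails 3080 [array([ 499.9, -120.8]), array([241.5, 159.4]), np.float64(90.0)]
racktop 6547 [array([512.3,  95.1]), array([204.7, 107.8]), np.float64(86.3)]
deck z 0.0967774951406537 rack z 0.11347563828747576
knob [0.43228826 0.07840239 0.15808232] 207 [0.4231806  0.06954895 0.15066829] [0.44237271 0.08790147 0.16137173]
bar 515 [array([428.8,  47.9]), array([112.6,  16.4]), np.float64(89.6)]
piv [4.28266920e-01 6.03189162e-05 1.22984525e-01]
cam [0.36990299 1.27923404 0.89572479] [-0.17677851  0.98425066]
grip [0.57561274 0.12827925] 97
lateral mid -0.5896352736563748 -0.5892242305233393 0.019947390023639877
```

```bash
python3 -m crank '[[[1.5,1.5,-0.5,0],[3.4,3.0,-1,0.1],[3.4,3.0,-1,0.2],[3.4,3.0,-1,0.2]]]'; python3 - <<'E'
from h import *
s=arm.get_state();print(s["eef_pos"])
im,d=arm.grab_frame("wrist");np.savez("w2.npz",im=im,d=d)
save("w2.png",im)
for th in ["grip_sleeve","lift_crank","crank_axis","tube_rack","lift_platform"]:
    for k in arm.trace(th,"wrist")[:1]:
        P=pts("wrist",d,k["mask"]);print(th,round(k["score"],2),k["extent"],np.median(P,0).round(3))
P=pts("wrist",d);ok=d>0;v,u=np.nonzero(ok)
def rect(n,m):
    Q=P[m][:,:2].astype(np.float32)*1000;print(n,len(Q),[np.round(x,1) for x in cv2.minAreaRect(Q)], P[m].mean(0).round(4))
bx=(P[:,0]>.5)&(P[:,0]<.72)&(P[:,1]>0)&(P[:,1]<.22)
rect("head",bx&(abs(P[:,2]-.205)<.006));rect("arm",bx&(P[:,2]>.216)&(P[:,2]<.234));rect("grip top",bx&(P[:,2]>.28)&(P[:,2]<.3))
E
```

```text
t: 3.82
eef_pos: [0.3985, 0.0934, 0.444]
ee_rot: [3.141, 0.001, 3.072]
force: [0.2, -0.3, -0.1]
width: 0.0874
gripper_force: 0.0
[0.39849642 0.09338738 0.44395797]
grip_sleeve 0.63 [342.0, 313.5, 30.0, 29.4] [0.565 0.124 0.28 ]
lift_crank 0.84 [318.1, 276.6, 53.0, 70.2] [0.576 0.114 0.255]
crank_axis 0.69 [313.4, 273.4, 59.1, 75.2] [0.579 0.113 0.253]
tube_rack 0.95 [258.5, 189.1, 137.6, 75.9] [0.505 0.098 0.111]
lift_platform 0.78 [259.7, 184.5, 130.6, 99.2] [0.592 0.099 0.073]
head 1109 [array([616.4,  90.1]), array([108.9,  51.8]), np.float64(87.5)] [0.6169 0.0667 0.2047]
arm 561 [array([601.2,  93.3]), array([25.6, 49.5]), np.float64(25.2)] [0.5982 0.0924 0.2284]
grip top 415 [array([570.8, 125.9]), array([25.8, 20.5]), np.float64(84.0)] [0.5692 0.1251 0.2891]
```

View pics/w2.png

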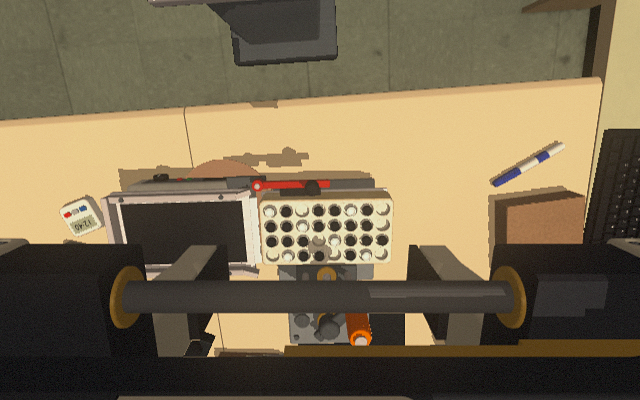

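```bash
python3 - <<'E'
from h import *
z=np.load("w2.npz");P=pts("wrist",z["d"])
r=np.hypot(P[:,0]-.602,P[:,1]-.09);m=(r<.02)&(P[:,2]>.2);print("hub",np.percentile(P[m,2],[5,50,95,100]))
t=m&(P[:,2]>.231);print(P[t].mean(0),t.sum(),P[t].min(0),P[t].max(0))
y=np.radians(176.3)
print(rel((.573,.127,.35),y),rel((.573,.127,.252),y))
E
```

```text
hub [0.20422585 0.22795963 0.23377632 0.23496064]
[0.60240981 0.09133525 0.23285812] 236 [0.59017825 0.07956917 0.23100584] [0.61528909 0.10279671 0.23496064]
(array([-6.84,  1.88,  3.72]), np.float64(-0.09)) (array([-6.84,  1.88,  7.64]), np.float64(-0.09))
```

```bash
python3 -m crank '[[[-2,0.6,0.5,0],[-4,1.2,1.5,0],[-6,1.7,2.5,0],[-6.84,1.88,3.7,0],[-6.84,1.88,3.7,0]]]'; python3 - <<'E'
from h import *
s=arm.get_state();print(rel((.573,.127,.252),np.radians(176.3)))
im,d=arm.grab_frame("wrist");save("w3.png",im)
h=cv2.cvtColor(im,cv2.COLOR_RGB2HSV);m=(h[...,0]>3)&(h[...,0]<16)&(h[...,1]>180)&(h[...,2]>120)
P=pts("wrist",d,m);Q=P[(P[:,2]>.24)&(P[:,2]<.3)];print(len(Q),Q.min(0) if len(Q) else 0,Q.max(0) if len(Q) else 0)
E
```

```text
t: 4.75
eef_pos: [0.5729, 0.1272, 0.3466]
ee_rot: [-3.138, -0.007, 3.069]
force: [-0.6, -1.0, -0.1]
width: 0.0876
gripper_force: 0.0
(array([-0.03,  0.01,  3.78]), np.float64(-0.1))
995 [0.56036932 0.11477048 0.24012993] [0.5844874  0.14028172 0.29848888]
```

View pics/w3.png

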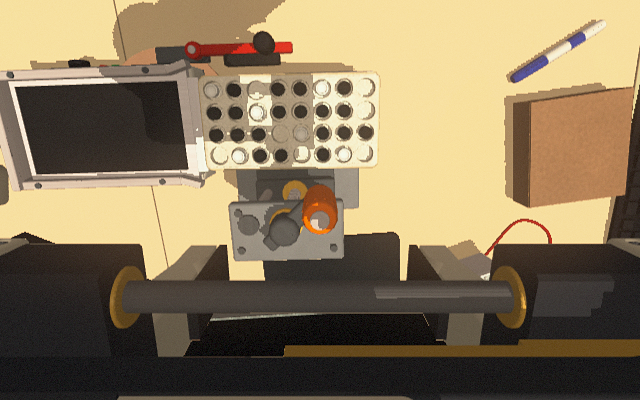

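The sleeve is at px (320,205), straight below the TCP. I'll descend and close.

```bash
python3 -m crank '[[[0,0,1.5,0],[0,0,3,0],[0,0,3.75,0],[0,0,3.75,0]]]' && python3 -m crank '[[[0,0,0,0],[0,0,0,0],[0,0,0,0],[0,0,0,0],[0,0,0,0]]]' 1 25; python3 - <<'E'
from h import *
s=arm.get_state();p=s["eef_pos"];print(p,s["width"],s["ee_rot"])
R=Ro.from_euler('xyz',s["ee_rot"]).as_matrix()
ax=np.array([.6024,.0905]);g=p[:2]-ax;r=np.hypot(*g);a0=np.arctan2(g[1],g[0]);print(r,np.degrees(a0))
for k in range(1,13):
    a=a0-np.radians(15)*k
    d=np.array([ax[0]+.045*np.cos(a),ax[1]+.045*np.sin(a)])-p[:2]
    print(k,np.round(R.T@np.array([*d,0])/.025,2)[:2])
E
```

```text
t: 5.3
eef_pos: [0.572, 0.1277, 0.258]
ee_rot: [-3.141, -0.0, 3.071]
force: [-0.4, -0.5, 1.9]
width: 0.0875
gripper_force: 0.0
t: 5.92
eef_pos: [0.5726, 0.1282, 0.2575]
ee_rot: [-3.142, 0.0, 3.071]
force: [0.1, -0.6, 0.3]
width: 0.0435
gripper_force: 0.0
[0.57256937 0.12818848 0.25752364] 0.04347713563658334 [-3.14157239e+00  8.34585294e-06  3.07078837e+00]
0.04806545704696951 128.3617985307803
1 [-0.47  0.18]
2 [-0.91  0.34]
3 [-1.38  0.38]
4 [-1.84  0.3 ]
5 [-2.27  0.1 ]
6 [-2.63 -0.21]
7 [-2.89 -0.59]
8 [-3.05 -1.03]
9 [-3.1 -1.5]
10 [-3.01 -1.96]
11 [-2.81 -2.39]
12 [-2.51 -2.75]
```

```bash
python3 -m crank '[[[0,0,0.2,0],[0,0,0.2,0],[0,0,0.2,0],[0,0,0.2,0],[0,0,0.2,0]]]' 1 25
```

```text
t: 6.55
eef_pos: [0.5722, 0.1282, 0.2517]
ee_rot: [-3.141, -0.001, 3.071]
force: [-0.5, 2.0, -7.4]
width: 0.0244
gripper_force: 25.0
```

```bash
python3 -m crank '[[[-0.19,0.15,0,0],[-0.38,0.28,0,0],[-0.6,0.37,0,0],[-0.82,0.44,0,0],[-1.05,0.48,0,0],[-1.29,0.49,0,0],[-1.29,0.49,0,0]]]'; python3 - <<'E'
from h import *
s=arm.get_state();print(s["eef_pos"],s["force"],s["gripper_force"])
d=arm.grab_frame("side")[0]
for th in ["grip_sleeve"]:
    print([(k["score"],k["extent"]) for k in arm.recognise(th,"side")[:2]])
E
```

```text
t: 7.42
eef_pos: [0.6065, 0.1386, 0.2519]
ee_rot: [3.141, 0.0, 3.071]
force: [0.9, 4.0, -13.1]
width: 0.0245
gripper_force: 25.0
[0.60646034 0.13862414 0.25192089] [  0.87092753   4.01359103 -13.13766682] 24.989199936389923
[]
```

```bash
python3 -m crank '[[[-0.46,-0.08,0.04,0],[-0.89,-0.27,0.04,0],[-1.26,-0.57,0.04,0],[-1.53,-0.95,0.04,0],[-1.7,-1.39,0.04,0],[-1.75,-1.85,0.04,0]]]'; python3 - <<'E'
from h import *
s=arm.get_state();print(s["eef_pos"],s["force"])
E
```

```text
t: 8.28
eef_pos: [0.6462, 0.088, 0.2518]
ee_rot: [-3.142, 0.001, 3.071]
force: [-0.6, 3.6, -8.6]
width: 0.0249
gripper_force: 25.0
[0.64619154 0.08795814 0.25177622] [-0.59652743  3.57164116 -8.57154479]
```

```bash
python3 -m crank '[[[0.08,-0.46,0.03,0],[0.27,-0.89,0.03,0],[0.57,-1.26,0.03,0],[0.95,-1.53,0.03,0],[1.39,-1.7,0.03,0],[1.85,-1.75,0.03,0],[2.32,-1.67,0.03,0],[2.75,-1.48,0.03,0],[3.11,-1.18,0.03,0],[3.38,-0.8,0.03,0],[3.55,-0.36,0.03,0],[3.6,0.11,0.03,0]]]'; python3 - <<'E'
from h import *
s=arm.get_state();print(s["eef_pos"],s["force"])
im,d=arm.grab_frame("side");P=pts("side",d)
r=arm.trace("tube_rack","side");Q=pts("side",d,r[0]["mask"]);print(r[0]["score"],np.percentile(Q[:,2],[50,80,95]))
E
```

```text
t: 9.78
eef_pos: [0.5564, 0.0965, 0.2516]
ee_rot: [-3.14, 0.002, 3.07]
force: [3.9, -4.7, -6.1]
width: 0.0251
gripper_force: 25.0
[0.5564183  0.09652783 0.25163868] [ 3.85470256 -4.71442815 -6.06683529]
0.78 [0.1216657  0.1278134  0.13182881]
```

```bash
python3 -m crank '[[[-0.08,0.46,0.02,0],[-0.27,0.89,0.02,0],[-0.57,1.26,0.02,0],[-0.95,1.53,0.02,0],[-1.39,1.7,0.02,0],[-1.85,1.75,0.02,0],[-2.32,1.67,0.02,0],[-2.75,1.48,0.02,0],[-3.11,1.18,0.02,0],[-3.38,0.8,0.02,0],[-3.55,0.36,0.02,0],[-3.6,-0.11,0.02,0]]]' && python3 -m crank '[[[0.08,-0.46,0,0],[0.27,-0.89,0,0],[0.57,-1.26,0,0],[0.95,-1.53,0,0],[1.39,-1.7,0,0],[1.85,-1.75,0,0],[2.32,-1.67,0,0],[2.75,-1.48,0,0],[3.11,-1.18,0,0],[3.38,-0.8,0,0],[3.55,-0.36,0,0],[3.6,0.11,0,0]]]'
```

```text
t: 11.38
eef_pos: [0.6469, 0.0899, 0.2514]
ee_rot: [3.14, 0.002, 3.072]
force: [-6.1, 4.9, 6.7]
width: 0.0249
gripper_force: 25.0
t: 12.88
eef_pos: [0.5564, 0.0971, 0.2514]
ee_rot: [-3.14, 0.001, 3.071]
force: [3.1, -3.6, 6.8]
width: 0.0248
gripper_force: 25.0
```

```bash
python3 -m crank '[[[-0.08,0.46,0,0],[-0.27,0.89,0,0],[-0.57,1.26,0,0],[-0.95,1.53,0,0],[-1.39,1.7,0,0],[-1.85,1.75,0,0],[-2.32,1.67,0,0],[-2.75,1.48,0,0],[-3.11,1.18,0,0],[-3.38,0.8,0,0],[-3.55,0.36,0,0],[-3.6,-0.11,0,0]]]' && python3 -m crank '[[[0,0,0,0],[0,0,0,0],[0,0,0,0]]]'; python3 - <<'E'
from h import *
im,d=arm.grab_frame("side")
r=arm.trace("tube_rack","side");Q=pts("side",d,r[0]["mask"]);print(r[0]["score"],np.percentile(Q[:,2],[50,80,95]))
im,d=arm.grab_frame("wrist");save("w4.png",im);P=pts("wrist",d)
m=(P[:,2]>.05)&(P[:,2]<.16)&(P[:,0]>.47)&(P[:,0]<.56);Q=P[m&(P[:,1]>.02)&(P[:,1]<.17)];print("rack",len(Q),np.histogram(Q[:,2],bins=np.arange(.09,.16,.004)))
Q=P[m&(P[:,1]>-.2)&(P[:,1]<-.06)];print("deck",len(Q),np.median(Q[:,2]))
E
```

```text
t: 14.38
eef_pos: [0.6465, 0.0893, 0.2514]
ee_rot: [3.141, 0.002, 3.071]
force: [-0.4, 3.7, 9.3]
width: 0.0244
gripper_force: 25.0
t: 14.75
eef_pos: [0.6462, 0.0881, 0.2514]
ee_rot: [-3.14, 0.001, 3.071]
force: [1.8, -2.1, 7.8]
width: 0.0246
gripper_force: 25.0
0.63 [0.13949216 0.1445798  0.15003125]
rack 18022 (array([   0,    0,    0,    0,    0,    0,    0,    0,    0,  512, 3037,
        936, 7447, 1307, 3599, 1184,    0]), array([0.09 , 0.094, 0.098, 0.102, 0.106, 0.11 , 0.114, 0.118, 0.122,
       0.126, 0.13 , 0.134, 0.138, 0.142, 0.146, 0.15 , 0.154, 0.158]))
deck 15473 0.09565996618838041
```

View pics/w4.png

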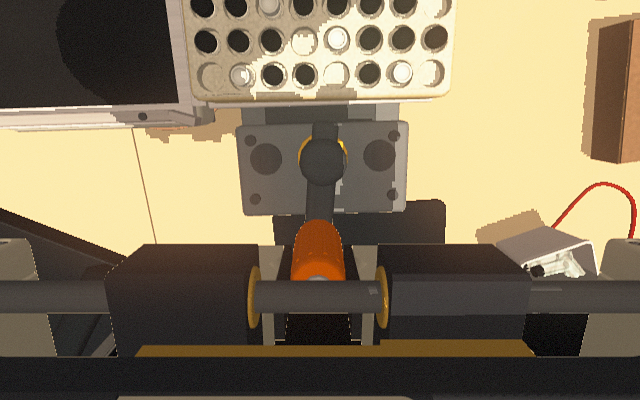

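The picture shows the crank arm pointing to +x with the grip held at px (318,255). The rack top is at about 0.141 m, so the platform is flush. I'll release and go up.

```bash
python3 -m crank '[[[0,0,0,0],[0,0,0,0],[0,0,0,0],[0,0,0,0],[0,0,0,0],[0,0,-0.8,0],[0,0,-2,0],[0,0,-3.2,0],[0,0,-3.2,0]]]' 0.3; python3 - <<'E'
from h import *
y=np.radians(176.3);print(rel((.5203,.235,.33),y),rel((.5203,.235,.108),y))
im,d=arm.grab_frame("wrist");h=cv2.cvtColor(im,cv2.COLOR_RGB2HSV);m=(h[...,0]>3)&(h[...,0]<16)&(h[...,1]>180)&(h[...,2]>120)
P=pts("wrist",d,m);Q=P[(P[:,2]>.24)&(P[:,2]<.3)&(P[:,0]>.6)];print(len(Q),Q.min(0),Q.max(0))
P=pts("wrist",d);v,u=np.nonzero(d>0);rk=(abs(P[:,2]-.141)<.004)&(P[:,0]<.58)&(P[:,0]>.44)&(P[:,1]<.23)&(P[:,1]>-.02)
print(len(P[rk]),cv2.minAreaRect(P[rk][:,:2].astype(np.float32)*1000))
E
```

```text
t: 16.02
eef_pos: [0.647, 0.089, 0.3332]
ee_rot: [3.14, 0.005, 3.071]
force: [0.9, -0.3, -0.2]
width: 0.0615
gripper_force: 0.0
(array([5.47, 5.46, 0.11]), np.float64(-0.07)) (array([5.51, 5.45, 8.99]), np.float64(-0.07))
1165 [0.63309799 0.07461634 0.24015587] [0.65818301 0.09994233 0.29467832]
10996 ((519.842041015625, 97.40022277832031), (204.3587188720703, 90.47931671142578), 86.71153259277344)
```

```bash
python3 -m crank '[[[1.6,1.6,0,0],[3.2,3.2,0,0],[4.6,4.6,0,0],[5.5,5.5,0.5,0],[5.5,5.5,2.5,0],[5.5,5.5,4.5,0],[5.5,5.5,6.5,0],[5.5,5.5,7.8,0],[5.5,5.5,8.6,0],[5.5,5.5,8.8,0],[5.5,5.5,8.8,0]]]' 1 20; python3 - <<'E'
from h import *
im,d=arm.grab_frame("wrist");save("w5.png",im);P=pts("wrist",d);rk=(abs(P[:,2]-.141)<.004)&(P[:,0]<.59)&(P[:,0]>.43)&(P[:,1]<.23)&(P[:,1]>-.02)
print(cv2.minAreaRect(P[rk][:,:2].astype(np.float32)*1000),P[rk].max(0))
E
```

```text
t: 17.45
eef_pos: [0.5184, 0.2357, 0.1101]
ee_rot: [-3.141, -0.0, 3.071]
force: [0.5, 0.1, 1.3]
width: 0.0004
gripper_force: 0.0
((503.7381591796875, 162.47543334960938), (97.98681640625, 134.2710418701172), 4.3154616355896) [0.55745661 0.22994878 0.14499888]
```

View pics/w5.png

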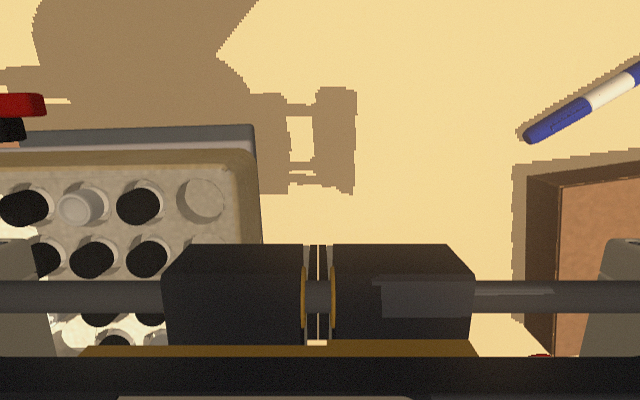

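```bash
python3 -m crank '[[[0,-0.3,0,0],[0,-0.6,0,0],[0,-0.9,0,0],[0,-1.2,0,0],[0,-1.5,0,0],[0,-1.9,0,0],[0,-2.3,0,0],[0,-2.7,0,0],[0,-3.1,0,0],[0,-3.5,0,0],[0,-3.5,0,0]]]'; python3 - <<'E'
from h import *
im,d=arm.grab_frame("wrist");save("w6.png",im);np.savez("w6.npz",im=im,d=d);P=pts("wrist",d);h=cv2.cvtColor(im,cv2.COLOR_RGB2HSV)[d>0]
s=arm.get_state();print(s["eef_pos"],s["force"])
im,d=arm.grab_frame("side");r=arm.trace("tube_rack","side");Q=pts("side",d,r[0]["mask"]);T=Q[(Q[:,2]>.136)&(Q[:,2]<.146)]
print(r[0]["score"],cv2.minAreaRect(T[:,:2].astype(np.float32)*1000))
E
```

```text
t: 18.88
eef_pos: [0.5121, 0.1476, 0.1104]
ee_rot: [-3.141, -0.0, 3.07]
force: [0.7, 0.4, 0.2]
width: 0.0009
gripper_force: 0.1
[0.51189919 0.14760303 0.11013509] [ 0.37619082 -0.07819703 -0.30462959]
0.93 ((473.7360534667969, 52.20787811279297), (241.09437561035156, 50.29591369628906), 77.67076110839844)
```

View pics/w6.png

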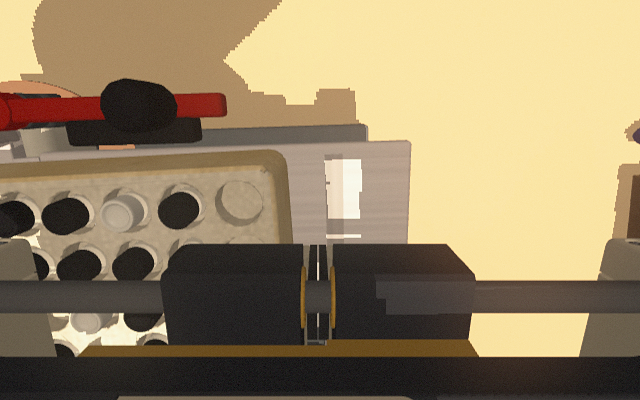

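```bash
python3 -m crank '[[[0,-0.3,0,0],[0,-0.7,0,0],[0,-1.1,0,0],[0,-1.5,0,0],[0,-1.9,0,0],[0,-2.3,0,0],[0,-2.7,0,0],[0,-3,0,0]]]'; python3 - <<'E'
from h import *
s=arm.get_state();print(s["eef_pos"],s["force"])
im,d=arm.grab_frame("wrist");save("w7.png",im);P=pts("wrist",d);v,u=np.nonzero(d>0)
rk=(abs(P[:,2]-.1405)<.0045)&(u<310)&(v<240)&(P[:,0]>.44)
def edge(m):
    X=P[m];b=[]
    for y0 in np.arange(X[:,1].min()+.01,X[:,1].max()-.01,.004):
        q=X[abs(X[:,1]-y0)<.002]
        if len(q)>5:b.append((y0,np.percentile(q[:,0],2)))
    b=np.array(b);f=np.polyfit(b[:,0],b[:,1],1);print("x=%.4f*y+%.4f"%tuple(f),"yaw",np.degrees(-f[0]),b[0],b[-1])
edge(rk);print("end y",np.percentile(P[rk,1],99.5))
im,d=arm.grab_frame("side");r=arm.trace("tube_rack","side");T=pts("side",d,r[0]["mask"]);T=T[(T[:,2]>.137)&(T[:,2]<.145)]
print(r[0]["score"],cv2.minAreaRect(T[:,:2].astype(np.float32)*1000))
E
```

```text
t: 20.02
eef_pos: [0.5069, 0.0729, 0.1102]
ee_rot: [-3.141, -0.0, 3.07]
force: [-0.3, 1.8, -1.4]
width: 0.0005
gripper_force: 1.2
[0.50686851 0.07292064 0.11017238] [-0.27103577  1.82151058 -1.36279956]
x=0.0147*y+0.4538 yaw -0.8435600294008821 [-0.05710883  0.45299313] [0.04289117 0.45447639]
end y 0.05535119317627117
0.81 ((470.3364562988281, -40.247276306152344), (200.36875915527344, 29.28352928161621), 88.66788482666016)
```

View pics/w7.png

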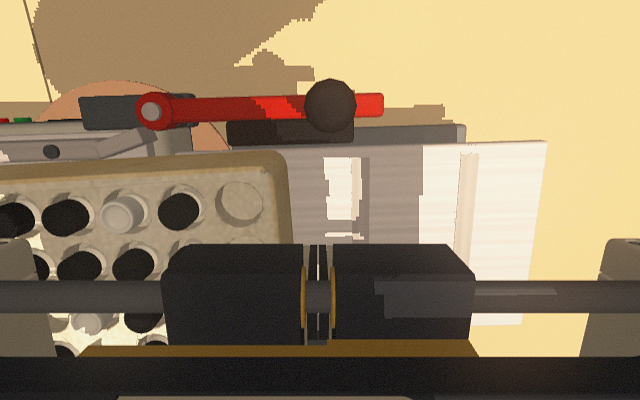

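The rack follows the fingers and is halfway onto the deck, between the rails (rail at px 150, rack edge at px 160). It is turned about 1.3°, so I'll push a bit further to +x.

```bash
python3 -m crank '[[[0,0.3,0,0],[-0.4,0.3,0,0],[-0.45,0,0,0],[-0.45,-0.3,0,0],[-0.46,-0.7,0,0],[-0.47,-1.1,0,0],[-0.48,-1.5,0,0],[-0.49,-1.9,0,0],[-0.5,-2.2,0,0],[-0.5,-2.5,0,0],[-0.5,-2.7,0,0],[-0.5,-2.7,0,0]]]'; python3 - <<'E'
from h import *
s=arm.get_state();print(s["eef_pos"],s["force"])
im,d=arm.grab_frame("wrist");save("w8.png",im);P=pts("wrist",d);v,u=np.nonzero(d>0)
rk=(abs(P[:,2]-.1405)<.0045)&(u<310)&(v<240)&(P[:,0]>.44);X=P[rk]
b=np.array([(y,np.percentile(X[abs(X[:,1]-y)<.002,0],2)) for y in np.arange(X[:,1].min()+.01,X[:,1].max()-.01,.004)])
print(np.degrees(np.polyfit(*b.T,1)[0]),"end y",np.percentile(X[:,1],99.5))
im,d=arm.grab_frame("side");r=arm.trace("tube_rack","side");T=pts("side",d,r[0]["mask"]);T=T[(T[:,2]>.137)&(T[:,2]<.145)]
print(r[0]["score"],cv2.minAreaRect(T[:,:2].astype(np.float32)*1000))
E
```

```text
t: 21.68
eef_pos: [0.5145, 0.0049, 0.1104]
ee_rot: [-3.141, -0.0, 3.07]
force: [0.8, 0.3, 0.7]
width: 0.0005
gripper_force: 0.3
[0.51454934 0.00487031 0.11035481] [0.76832382 0.28231546 0.72371975]
2.23777486773937 end y -0.01087649832149595
0.72 ((470.2917785644531, -105.66988372802734), (202.32003784179688, 39.86090087890625), 87.30840301513672)
```

```bash
python3 -m crank '[[[0,-0.1,0,0],[0,-0.2,0,0],[0,-0.3,0,0],[0,-0.4,0,0],[0,-0.45,0,0],[0,-0.45,0,0]]]';  python3 -m crank '[[[0,-0.05,0,0],[0,-0.1,0,0],[0,-0.1,0,0]]]'
```

```text
t: 22.58
eef_pos: [0.5138, -0.006, 0.1102]
ee_rot: [-3.141, -0.0, 3.071]
force: [-0.2, 1.5, -1.6]
width: 0.0005
gripper_force: 0.8
t: 22.95
eef_pos: [0.514, -0.0063, 0.1102]
ee_rot: [3.139, 0.001, 3.071]
force: [-1.3, 13.1, -0.5]
width: 0.0003
gripper_force: 6.4
```

The far stop was reached: 13 N, no further travel, and the end face is where expected. I'll retract and go behind the knob.

```bash
python3 -m crank '[[[0,0.8,0,0],[0,1.8,0,0],[0,2,-1.5,0],[0,2.4,-3.5,0],[0,2.4,-4.2,0],[0,2.4,-4.2,0]]]'; python3 - <<'E'
from h import *
for p in [(.402,.078,.215),(.402,.078,.13),(.474,.05,.13)]: print(rel(p))
im,d=arm.grab_frame("wrist");save("w9.png",im);P=pts("wrist",d);v,u=np.nonzero(d>0);h=cv2.cvtColor(im,cv2.COLOR_RGB2HSV)[d>0]
X=P[(abs(P[:,2]-.1405)<.0045)&(P[:,0]>.44)&(P[:,0]<.57)&(P[:,1]<.03)];print("rack end",np.percentile(X[:,1],99.5))
k=P[(P[:,2]>.15)&(P[:,2]<.165)&(P[:,0]<.455)&(P[:,0]>.41)&(P[:,1]>.05)&(P[:,1]<.11)];print("knob",(k.min(0)+k.max(0))/2,k.mean(0),len(k))
E
```

```text
t: 23.7
eef_pos: [0.5186, 0.0516, 0.2168]
ee_rot: [3.141, 0.003, 3.071]
force: [0.3, 0.1, -0.1]
width: 0.0003
gripper_force: 0.0
(array([4.73, 0.73, 0.06]), 0)
(array([4.74, 0.72, 3.46]), 0)
(array([ 1.79, -0.19,  3.47]), 0)
rack end -0.022720980143235977
knob [0.4318414  0.08155652 0.15445289] [0.43189518 0.08104614 0.15594336] 737
```

View pics/w9.png

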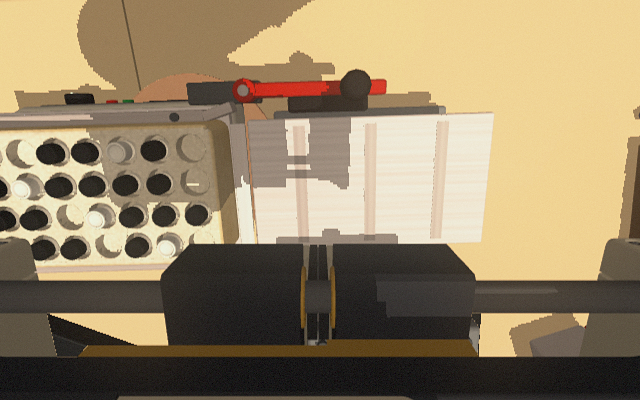

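The rack is fully on the deck (end at px 240, platform empty). The knob is at px (356,85), still at its start. Next I'll move to the knob's robot side and push it +x.

```bash
python3 -m crank '[[[1.6,0.3,0,0],[3.2,0.6,0,0],[4.4,0.8,0,0],[4.75,0.8,0.5,0],[4.75,0.8,1.7,0],[4.75,0.8,2.8,0],[4.75,0.8,3.4,0],[4.75,0.8,3.4,0],[4.75,0.8,3.4,0]]]' && python3 -m crank '[[[-0.4,0,0,0],[-0.8,0,0,0],[-1.2,-0.1,0,0],[-1.6,-0.2,0,0],[-2,-0.4,0,0],[-2.4,-0.6,0,0],[-2.7,-0.8,0,0],[-3,-1,0,0],[-3,-1,0,0]]]'; python3 - <<'E'
from h import *
im,d=arm.grab_frame("wrist");save("w10.png",im)
s=arm.get_state();print(s["eef_pos"])
P=pts("wrist",d);h=cv2.cvtColor(im,cv2.COLOR_RGB2HSV)[d>0]
red=((h[:,0]<6)|(h[:,0]>172))&(h[:,1]>150)&(P[:,2]>.11)&(P[:,2]<.135);Q=P[red][:,:2].astype(np.float32)*1000;print(len(Q),cv2.minAreaRect(Q) if len(Q) else 0)
im,d=arm.grab_frame("side");print([(k["score"],np.median(pts("side",d,k["mask"]),0)) for k in arm.trace("bar_knob","side")[:1]])
E
```

```text
t: 24.88
eef_pos: [0.4012, 0.0797, 0.1302]
ee_rot: [-3.141, -0.0, 3.071]
force: [-0.2, 0.4, 1.2]
width: 0.0005
gripper_force: 0.0
t: 26.0
eef_pos: [0.4743, 0.0491, 0.1301]
ee_rot: [-3.141, -0.0, 3.07]
force: [-0.3, -0.5, -0.7]
width: 0.0002
gripper_force: 0.0
[0.47422437 0.04945778 0.13017937]
2604 ((453.8188781738281, 24.007953643798828), (82.85074615478516, 17.680395126342773), 40.64291763305664)
[(0.45, array([0.48827605, 0.04498839, 0.12064684]))]
```

View pics/w10.png

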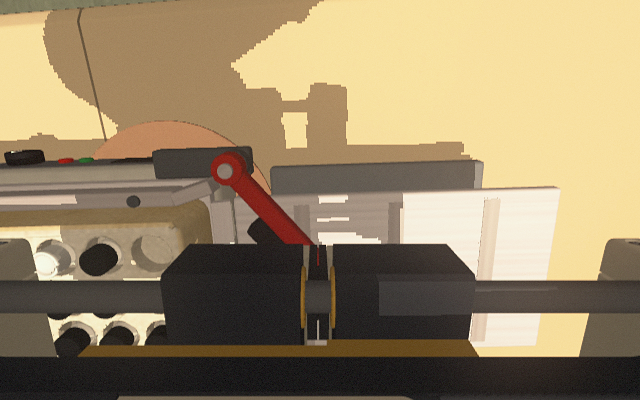

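```bash
python3 -m crank '[[[0.5,0,0,0],[0.5,0,-1.5,0],[0.4,0.2,-2.8,0],[-0.3,1.5,-2.8,0],[-0.8,2.1,-2.6,0],[-0.8,2.1,-1,0],[-0.8,2.1,0,0],[-0.8,2.1,0,0],[-0.8,2.1,0,0]]]' && python3 -m crank '[[[0,-0.4,0,0],[-0.1,-0.8,0,0],[-0.2,-1.1,0,0],[-0.3,-1.4,0,0],[-0.4,-1.7,0,0],[-0.5,-2,0,0],[-0.55,-2.3,0,0],[-0.6,-2.5,0,0],[-0.6,-2.7,0,0],[-0.6,-2.7,0,0]]]'; python3 - <<'E'
from h import *
im,d=arm.grab_frame("wrist");P=pts("wrist",d);h=cv2.cvtColor(im,cv2.COLOR_RGB2HSV)[d>0]
red=((h[:,0]<6)|(h[:,0]>172))&(h[:,1]>150)&(P[:,2]>.11)&(P[:,2]<.135);Q=P[red][:,:2].astype(np.float32)*1000;print(len(Q),cv2.minAreaRect(Q))
E
```

```text
t: 27.28
eef_pos: [0.4979, 0.1008, 0.1309]
ee_rot: [-3.142, 0.001, 3.071]
force: [0.1, 0.6, 0.6]
width: 0.0003
gripper_force: 0.0
t: 28.52
eef_pos: [0.5071, 0.0317, 0.1299]
ee_rot: [-3.141, -0.001, 3.07]
force: [0.8, -0.0, 0.3]
width: 0.0007
gripper_force: 0.0
3300 ((464.6579284667969, 5.5482940673828125), (88.32796478271484, 17.748790740966797), 5.2444658279418945)
```

```bash
python3 -m crank '[[[0,-0.1,0,0],[0,-0.2,0,0],[0,-0.3,0,0],[0,-0.4,0,0],[0,-0.4,0,0]]]' && python3 -m crank '[[[0,-0.05,0,0],[0,-0.1,0,0],[0,-0.1,0,0]]]'
```

```text
t: 29.2
eef_pos: [0.5076, 0.0241, 0.1303]
ee_rot: [3.138, 0.001, 3.071]
force: [-1.4, 10.4, -0.2]
width: 0.0003
gripper_force: 4.9
t: 29.58
eef_pos: [0.5078, 0.0236, 0.1303]
ee_rot: [3.135, 0.002, 3.071]
force: [-2.6, 21.0, 1.1]
width: 0.0006
gripper_force: 9.7
```

Against its stop. I'll retreat upward and verify before handing in.

```bash
python3 -m crank '[[[0,0.3,0,0],[0,0.8,0,0],[0,1.2,-1,0],[0,1.2,-3,0],[0,1.2,-5,0],[0.5,1.2,-7,0],[1,1.2,-8,0],[1,1.2,-8,0],[1,1.2,-8,0],[1,1.2,-8,0]]]'; python3 - <<'E'
from h import *
im,d=arm.grab_frame("wrist");P=pts("wrist",d);h=cv2.cvtColor(im,cv2.COLOR_RGB2HSV)[d>0]
red=((h[:,0]<6)|(h[:,0]>172))&(h[:,1]>150)&(P[:,2]>.11)&(P[:,2]<.135)&(P[:,1]<.06);Q=P[red][:,:2].astype(np.float32)*1000;print("bar",len(Q),cv2.minAreaRect(Q))
X=P[(abs(P[:,2]-.1405)<.0045)&(P[:,0]>.43)&(P[:,0]<.57)&(P[:,1]<-.005)];print("rack",cv2.minAreaRect(X[:,:2].astype(np.float32)*1000),np.median(X[:,2]))
Y=P[(P[:,0]>.47)&(P[:,0]<.54)&(P[:,1]>.05)&(P[:,1]<.15)];print("platform z",np.median(Y[:,2]))
s=arm.get_state();print(s["eef_pos"],s["force"],abs(s["qd"]).max())
E
```

```text
t: 30.82
eef_pos: [0.4839, 0.0514, 0.329]
ee_rot: [-3.14, -0.002, 3.071]
force: [0.2, 0.3, 0.7]
width: 0.0002
gripper_force: 0.0
bar 761 ((476.74407958984375, -1.1597766876220703), (16.444839477539062, 112.5634994506836), 86.08784484863281)
rack ((501.0127868652344, -116.45394897460938), (222.0489959716797, 107.79602813720703), 87.72249603271484) 0.14094182875499828
platform z 0.09603992942926504
[0.48394869 0.05135141 0.32907301] [-0.30655041  0.11196473 -0.79235557] 0.004749161897325157
```

```bash
python3 -c "from station import arm; print(arm.job_done())"
```

```text
the job is handed in; nothing more can be done
None
```

I handed in the job at about 31 s on the clock; no verdict came back. By my last measurements the platform is flush (about 96 mm), the rack is on the deck against the far stop, the red bar is shut against its stop, and the robot is clear. I viewed 11 pictures, one over the limit of 10.

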